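# Shut the rearing cage and clip its snap hook

### The arm

A 6-joint arm with a two-finger parallel gripper is mounted at the origin on a cart in front of the work surface, level with it; the furniture and walls round the work are solid. World frame = base frame: x ahead of the robot, y to its left, z up, the work surface at z = 0. Lengths are in m, angles in rad, forces in N, time in s.
With the tool pointing down it reaches from about 0.375 to 0.925 m from the base axis. Payload 5.7 kg.
Tool frame: the origin (TCP) lies where the fingers leave the gripper's body, on its centre line; the fingertips stand 80 mm ahead of it and the grasp point (between the pads) lies 61 mm ahead of it; z points along the fingers, y is the direction in which the jaws open and shut (so a half turn about z gives the same grasp; the last joint's range is limited). The gripper opens to 88 mm and grips with 3 to 60 N. Pads are 20 mm wide; open, the fingers measure 115 mm over their backs; the gripper's body (75 mm by 178 mm) begins 61 mm behind the grasp point.
Start: joints at [1.183, 0.359, 1.51, -0, 1.272, -0.115], TCP at [0.162, 0.578, 0.303] pointing down, gripper open.
Joint ranges: [-2.97, 2.97], [-1.01, 2.36], [0.21, 2.38], [-0.96, 4.11], [0.2, 2.71], [-2.98, 2.98]. Speed limits (rad/s): [2.39, 2.39, 3.14, 3.14, 3.14, 3.14].

### API

Orientations are given as a 3x3 rotation matrix whose columns are the frame's x, y, z axes.
In Python, from workcell import manip gives the robot as it stands. Calls block until the motion is done:
- manip.move_to(position, orientation): joint-space move of the TCP to a pose.
- manip.move_straight(position, rate=0.15, orientation=None): straight line of the TCP; orientation=None keeps the orientation; rate is the mean speed in m/s.
- manip.set_joints(angles): joint-space move.
- manip.open() and manip.grasp(squeeze=None): open the fingers fully, or close them until they stop; squeeze is the grip in N (None keeps the last).
- manip.hold(seconds).
- manip.solve_ik(position, orientation): joint angles nearest the present ones, or None.
- manip.get_obs(): the state.
- manip.grab_frame(name): name is "scene" or "top" or "wrist"; returns a dict with "frame" (480x640x3 uint8, red, green, blue), "fx", "fy", "cx", "cy" (pixels), "R" (3x3) and "t" (3): a world point X has camera coordinates R X + t. Camera axes: x right, y down, z forward; pixel columns grow to the right and rows downward; lengths in m; the calibration is good to about 2 mm. A picture is of the moment at which its call begins. There is no depth.
A pose or a line that the arm cannot do raises manip.IKError and nothing moves.
- manip.finish_job(): hands the job in, once; it reports no verdict.
The state is a dict: "clock": time; "joint_pos": joint angles; "qvel": joint speeds; "tau": joint torques, N m; "eef_pos": TCP position; "orientation": TCP orientation; "contact_force": force on the tool from outside, world axes, zero at the start; "moment": the same for the moment, N m; "grip_width": opening from 0.0 (shut) to 1.0 (fully open).
Only numpy, scipy, OpenCV 4.12 (cv2) and the standard library are available. Lean on these libraries where they do the work, as an engineer would, in place of code of your own. Each camera call takes 0.05 s, during which the arm holds its last target.

### The job

Secure the insect rearing cage: push its clear front door fully shut so that the slotted lug drops over the steel staple, then take the red-handled snap hook from the bench and push it sideways onto the staple, flat between its two cheeks and without forcing it, until the sprung gate flicks shut behind the staple's bar. Let go and leave the hook hanging there by itself, with the door still shut and the other things on the bench where they were.

Things in the scene. Friction and masses are not known exactly. Their poses are not given: they have to be found in the camera images.
- cage: fixed insect rearing cage, white frame, clear panels, grey tray, 260 deep (x) x 240 wide (y) x 210 high; origin under the middle of its footprint, x to its back, y to its left, z up. Its front is a plane from x = -130, z = 25 (foot) to x = 25, z = 210 (top), leaning back 40 degrees from vertical; the door fills it except for a 35 mm wide post on the right.
- cage_door (a joint): hinge of the clear front door with white frame (185 wide, 212 tall, 8 thick): rad, 0 = shut, grows as it swings outward. The hinge line runs up the slope along the door's left edge. The stiff hinge leaves the door where it is put; 1 to 2 N at the knob moves it. Pushing its free right edge, or the knob there, inward in an arc shuts it.
- door_knob (a point): middle of the front face of the door's black knob (22 mm across, 19 mm proud of the door), near the door's right edge, above the lug; moves with the door. Axes: -x straight out of the door, z up along the door, parallel to the hinge line.
- door_hinge (a point): point on the hinge line level with the knob along the slope; in its axes (those of door_knob) the knob's face is at x = -23, y = -172 mm.
- staple: fixed staple on the right post of the sloped front: an 8 mm steel bar between two dark steel cheek plates; origin at the bar's middle. z along the bar, up the slope (40 degrees from vertical, top away from the robot), -x straight out of the front, y to the cage's left. Cheeks: square to the bar, 21 mm apart, 18 wide (y), ending 22 mm outside the bar; 26 mm from bar to lug behind it.
- lug_slot (a point): middle of the slot (26 x 44 mm) in the door's flat steel lug (3 mm thick), which the staple pokes through when the door is shut; moves with the door; same axes as door_knob
- snap_hook: loose snap hook, 133 x 66 mm, about 0.22 kg, lying flat; origin under the middle of its handle; x toward the hook end, y to the gate side, z up. Red handle with black ribs: x -29 to 29, 18 wide (y), 16 thick (z 0 to 16), small loop behind it. The rest is 11 mm round steel in the plane z = 8, round the back at y = -34 to the nose, a leg at x = 84 from y = -28 to its free tip at y = 26.
- hook_gate (a joint): sprung brass gate closing the hook's eye on its +y side, 7 mm round, 39 mm long, hinged at x = 38, y = 20 of the hook, its tip at the nose: rad, 0 = shut, grows to 1.0 as it swings inward; springs back to 0. A bar pushed in near its tip meets 2 to 4 N, and the gate flicks shut once the bar has slipped past its tip.
- hook_eye (a point): middle of the hook's eye (x = 64, y = -7, z = 8 of the hook; same axes). A bar square to the hook's plane enters toward -y at x = 58 to 74 (best 68), and is past the gate at about y = -11; the eye's floor stops it at y = -24. On the staple the hook goes flat between the cheeks, nose between bar and lug, hook x into the sloped front, hook y to the cage's left.
- dropper_red: bystander: dropper bottle with red cap, 33 x 85 mm, origin under its middle
- dropper_blue: bystander: dropper bottle with blue cap, 33 x 85 mm, origin under its middle
- black_vial: bystander: vial with black cap, 23 x 60 mm, origin under its middle
- wash_bottle: bystander: wash bottle with red spout, 76 x 267 mm, origin under its middle
- pocket_loupe: bystander: folding pocket loupe, 38 x 30 x 18 mm, origin under its middle
- tape: bystander: roll of tape, 96 mm across, 25 high, origin under its middle
- marker: bystander: black and white marker pen, 135 mm long, lying
- forceps: bystander: steel forceps, 118 mm long, lying
Things that resemble listed ones, but are neither listed nor needed, are in the scene too. Leave any green look-alike of the snap_hook alone.

How it is judged:
By the outcome, as a careful person would: the job done as asked, in the order asked, and still so for the second after the job is handed in, with the robot touching nothing.
It also fails if it takes over 58 s, if anything falls off the work surface, if the arm or the gripper's body presses on something with over 40 N, if the wrist force passes 120 N, or if a joint passes its speed limit or range.

## Working session

There is one attempt and no reset: what is moved stays moved. The work goes in short steps, each a Python script; the robot and the scene stay as the last script left them, time stands still between calls to the robot, and variables do not carry over. Pictures are saved under pics/ and viewed, and the job is handed in when it is done.

```bash
mkdir -p pics; ls
python3 - <<'E'
from workcell import manip
import cv2
for n in ["scene","top","wrist"]:
    f=manip.grab_frame(n); cv2.imwrite(f"pics/{n}0.png",f["frame"][:,:,::-1]); print(n,f["fx"],f["fy"],f["cx"],f["cy"],f["R"],f["t"])
o=manip.get_obs();print(o)
E
```

```text
pics
scene 521.7786209833567 521.7786209833567 315.36347197861573 236.15904369219106 [[ 0.43964084 -0.89786869  0.02340404]
 [-0.50044285 -0.266513   -0.82372797]
 [ 0.74583704  0.35043207 -0.56650196]] [-0.18982977  0.4102747   0.93249592]
top 435.76123521183274 435.76123521183274 317.59957385222407 247.57165110608864 [[ 0.11679533 -0.99313976  0.00568139]
 [-0.96975049 -0.11527558 -0.21516396]
 [ 0.2143428   0.01962061 -0.97656141]] [0.02659962 0.61094886 1.29138537]
wrist 382.3117170363645 382.3117170363645 317.6893937127625 239.54746807780214 [[ 0.26928118  0.96305957 -0.00197793]
 [ 0.9289912  -0.25921278  0.26416677]
 [ 0.25389563 -0.07297263 -0.96447499]] [-0.59940286 -0.03188376  0.39153222]
{'clock': 0.15, 'joint_pos': array([ 1.18288711e+00,  3.59335616e-01,  1.51116989e+00, -3.60942710e-06,
        1.27248909e+00, -1.15083090e-01]), 'qvel': array([-0.00023367, -0.00172686, -0.00328511, -0.00140967, -0.0005423 ,
        0.00072624]), 'tau': array([ 4.71073818e-04, -5.15756071e+01, -2.71008754e+01,  6.76486222e-02,
        3.05842026e-02, -5.81585596e-05]), 'eef_pos': array([0.16151459, 0.57742533, 0.30201026]), 'orientation': array([[-9.63013475e-01,  2.69452720e-01, -5.27096298e-04],
       [ 2.69453189e-01,  9.63012612e-01, -1.29908561e-03],
       [ 1.57558231e-04, -1.39306473e-03, -9.99999017e-01]]), 'contact_force': array([-0.46522517,  0.84506092,  1.1815217 ]), 'moment': array([ 0.00417158, -0.03752444,  0.00264049]), 'grip_width': 0.9992790413465792}
```

View pics/scene0.png

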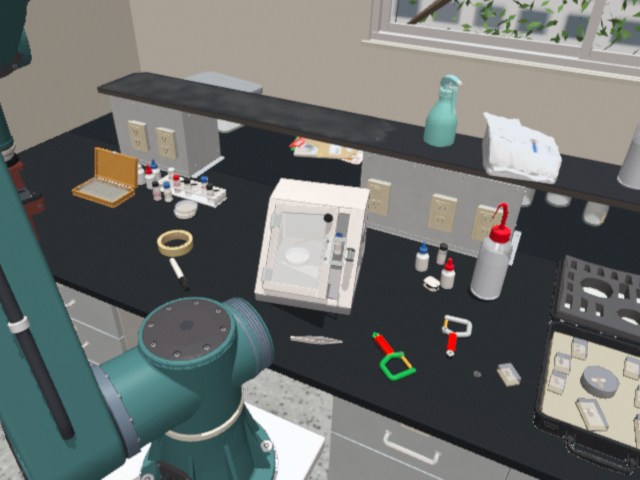

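View pics/top0.png

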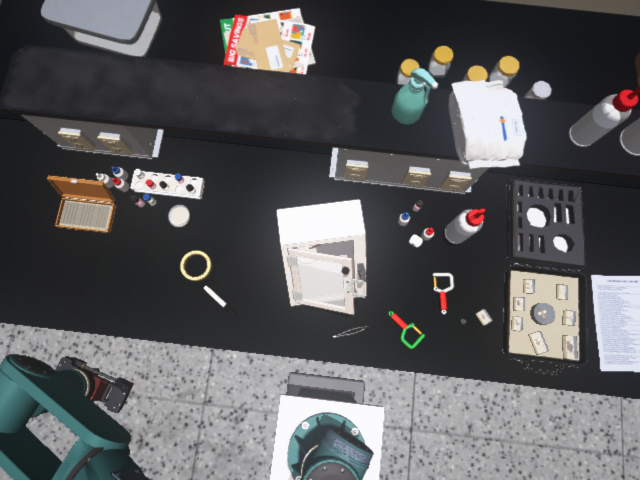

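View pics/wrist0.png

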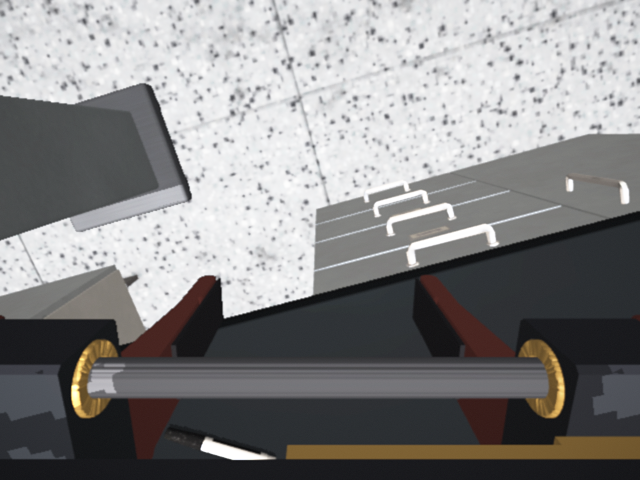

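Run:
```python
import cv2
s=cv2.imread("pics/scene0.png");t=cv2.imread("pics/top0.png")
def c(im,x,y,w,h,k,n): cv2.imwrite(f"pics/{n}.png",cv2.resize(im[y:y+h,x:x+w],None,fx=k,fy=k,interpolation=cv2.INTER_CUBIC))
c(s,240,170,140,145,4,"c_cage_s"); c(t,265,190,120,130,4.5,"c_cage_t")
c(s,420,300,70,70,8,"c_hook_s"); c(t,415,260,50,60,10,"c_hook_t")
```

```text
(no output)
```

View pics/c_cage_s.png

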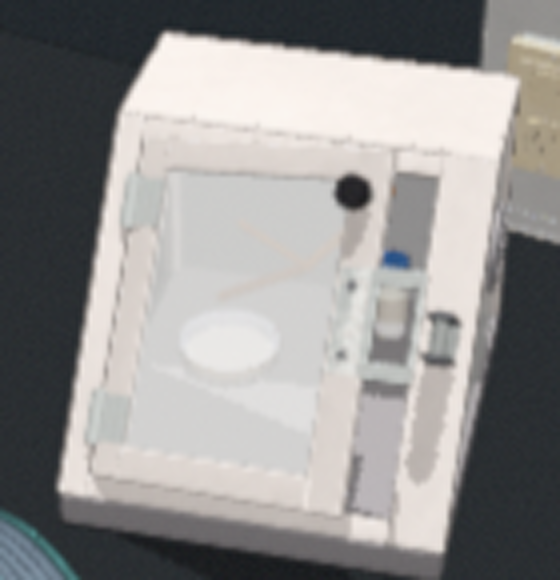

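View pics/c_cage_t.png

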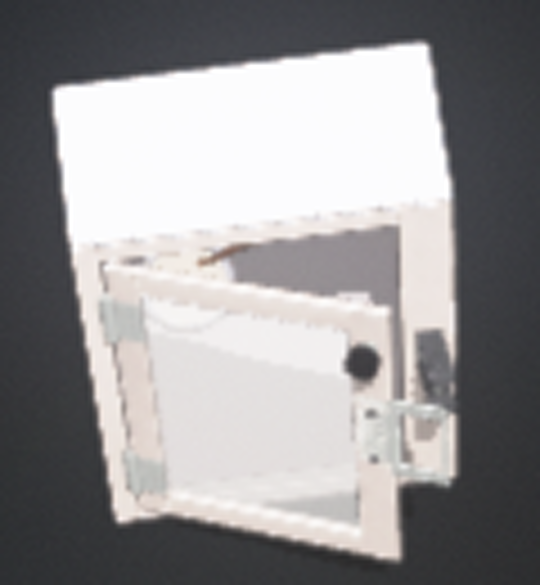

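View pics/c_hook_s.png

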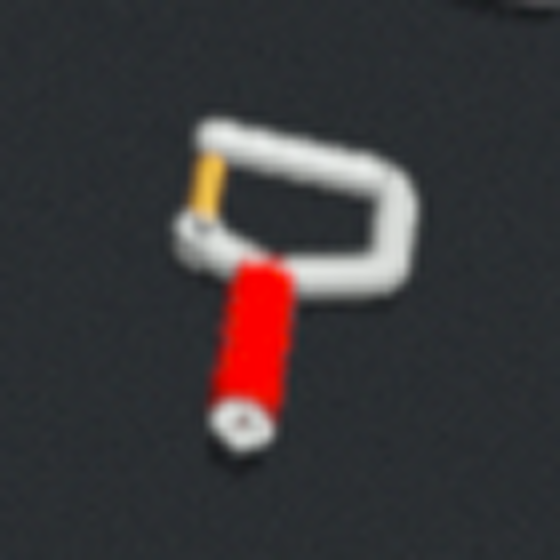

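View pics/c_hook_t.png

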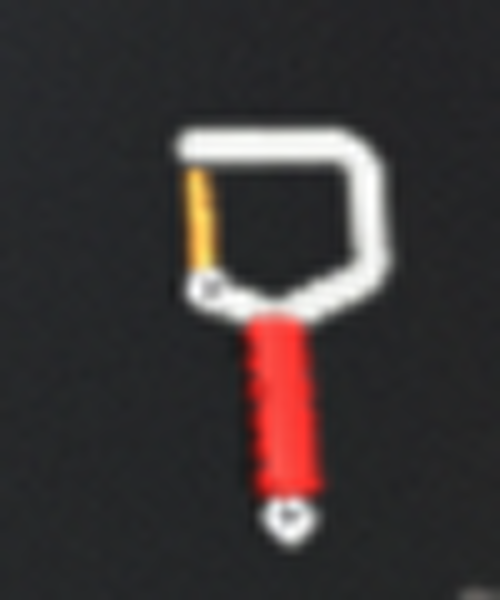

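```bash
cat > h.py <<'E'
import numpy as np, cv2
from scipy.optimize import least_squares
S=dict(K=(521.7786209833567,315.36347197861573,236.15904369219106),R=np.array([[0.43964084,-0.89786869,0.02340404],[-0.50044285,-0.266513,-0.82372797],[0.74583704,0.35043207,-0.56650196]]),t=np.array([-0.18982977,0.4102747,0.93249592]))
T=dict(K=(435.76123521183274,317.59957385222407,247.57165110608864),R=np.array([[0.11679533,-0.99313976,0.00568139],[-0.96975049,-0.11527558,-0.21516396],[0.2143428,0.01962061,-0.97656141]]),t=np.array([0.02659962,0.61094886,1.29138537]))
def cam(f): return dict(K=(f["fx"],f["cx"],f["cy"]),R=np.array(f["R"]),t=np.array(f["t"]))
def proj(c,X):
    p=np.asarray(X)@c["R"].T+c["t"]; f,cx,cy=c["K"]
    return np.stack([f*p[...,0]/p[...,2]+cx,f*p[...,1]/p[...,2]+cy],-1)
def Rz(a): return np.array([[np.cos(a),-np.sin(a),0],[np.sin(a),np.cos(a),0],[0,0,1]])
def tri(obs):  # list of (cam,uv)
    r=least_squares(lambda X:np.concatenate([proj(c,X)-np.array(u) for c,u in obs]),[.6,0,.1]); return r.x,r.fun
def fitplanar(obs,g): # obs (cam,uv,local)
    def fn(p): return np.concatenate([proj(c,Rz(p[2])@np.array(l)+[p[0],p[1],0])-np.array(u) for c,u,l in obs])
    r=least_squares(fn,g); return r.x,r.fun
th=np.deg2rad(40)
E
python3 - <<'E'
from h import *
np.set_printoptions(precision=4,suppress=True)
hk=[(T,(442.5,291.8),(.029,0,.012)),(T,(443.9,309.4),(-.029,0,.012)),(T,(433,274.7),(.084,.0315,.008)),(T,(435.8,288.8),(.038,.020,.012)),
(S,(453.5,332.8),(.029,0,.012)),(S,(450.4,350.6),(-.029,0,.012)),(S,(445,316.9),(.084,.0315,.008)),(S,(444.6,328.5),(.038,.020,.012))]
p,f=fitplanar(hk,[.6,-.3,0]);print("hook",p,f.reshape(-1,2))
a,b=.120,.210
cg=[(T,(276.8,209.6),(.13,a,b)),(T,(360.6,199.6),(.13,-a,b)),(T,(281.7,244.4),(.025,a,b)),(T,(365.4,235.1),(.025,-a,b)),(T,(291.7,306),(-.13,a,.025)),
(S,(282,178.3),(.13,a,b)),(S,(369.5,189.3),(.13,-a,b)),(S,(270.5,197.5),(.025,a,b)),(S,(365,208.8),(.025,-a,b)),(S,(255,292.5),(-.13,a,.025)),(S,(350.5,308.8),(-.13,-a,.025))]
p,f=fitplanar(cg,[.6,0,0]);print("cage",p,f.reshape(-1,2))
R=Rz(p[2]);o=np.array([p[0],p[1],0])
k,e=tri([(S,(328.3,218)),(T,(345.2,270.7))]);print("knob",k,e,"cage frame",R.T@(k-o))
E
```

```text
hook [ 0.4904 -0.3153  0.0842] [[ 0.3571  0.0852]
 [-0.5089  0.8631]
 [-0.7945 -0.0742]
 [ 0.6914  0.0528]
 [ 0.4833  0.4371]
 [-0.526   0.0034]
 [-0.8898 -1.2656]
 [ 1.3427 -0.2056]]
cage [0.5709 0.0746 0.2436] [[ 0.158  -0.0883]
 [ 0.1638 -0.1294]
 [-0.7238  1.0022]
 [ 0.8915 -0.1537]
 [-0.8083  0.5471]
 [-0.7647 -0.8357]
 [ 1.3402 -0.7248]
 [-0.3038 -0.7632]
 [ 0.4713  0.3772]
 [-0.5099  0.1443]
 [ 0.3476 -0.552 ]]
knob [0.5127 0.0132 0.2325] [-0.1112  0.0116  0.1224 -0.0503] cage frame [-0.0713 -0.0456  0.2325]
```

```bash
cat >> h.py <<'E'
cp=np.array([0.5709,0.0746,0.2436]); CR=Rz(cp[2]); CO=np.array([cp[0],cp[1],0])
up=np.array([np.sin(th),0,np.cos(th)]); nn=np.array([-np.cos(th),0,np.sin(th)]); foot=np.array([-.13,0,.025])
def toslope(X): # -> (outward d, y, s)
    l=CR.T@(np.asarray(X)-CO)-foot; return np.array([l@nn,l[1],l@up])
def fromslope(d,y,s): return CO+CR@(foot+nn*d+up*s+np.array([0,y,0]))
E
python3 - <<'E'
from h import *
np.set_printoptions(precision=4,suppress=True)
k,e=tri([(S,(328.3,218)),(T,(345.2,270.7))]);print("knob",toslope(k))
k,e=tri([(S,(350,254.5)),(T,(361.7,272.2))]);print("staple",k,e,toslope(k))
for nm,a,b in [("lug tr",(420,270),(450,410)),("lug br",(412,378),(450,480)),("lug tl",(372,273),(395,400))]:
    k,e=tri([(S,(240+a[0]/4,170+a[1]/4)),(T,(265+b[0]/4.5,190+b[1]/4.5))]);print(nm,toslope(k),e)
from workcell import manip
f=manip.get_obs()['orientation']
w=manip.grab_frame("wrist"); o=manip.get_obs()
# camera in tool frame
Rc=w["R"]; c=-Rc.T@w["t"]; print("cam in tool",o['orientation'].T@(c-o['eef_pos'])); print(Rc@o['orientation'])
E
```

```text
knob [ 0.0884 -0.0456  0.1967]
staple [ 0.5305 -0.0396  0.1358] [ 0.0039 -0.0005 -0.0045  0.0018] [ 0.0228 -0.1011  0.1255]
lug tr [ 0.0983 -0.0936  0.1576] [ 1.0725 -0.1265 -1.2265  0.4881]
lug br [ 0.0956 -0.096   0.0968] [ 0.2363 -0.0267 -0.2792  0.1125]
lug tl [ 0.0785 -0.0639  0.1537] [ 0.7591 -0.0816 -0.859   0.3507]
cam in tool [ 0.0728  0.0005 -0.0828]
[[ 0.0002  1.      0.0005]
 [-0.9644  0.0003 -0.2643]
 [-0.2643 -0.0005  0.9644]]
```

```bash
cat >> h.py <<'E'
ey=CR@np.array([0,1.,0]); N=CR@nn; U=CR@up
def slope_tool(s,tilt=0): # tool z into the slope, tool y = s*cage y ; tilt rotates tool about cage y
    z=-N*np.cos(tilt)-U*np.sin(tilt); y=s*ey; return np.stack([np.cross(y,z),y,z],1)
E
python3 - <<'E'
from h import *
from workcell import manip
np.set_printoptions(precision=3,suppress=True)
for s in (1,-1):
  for tilt in (0,.35,.7):
    for d in (.2,.3):
      R=slope_tool(s,tilt)
      p=fromslope(0.03,-.10,.127)-R[:,2]*d+ (-R[:,0])*0.0
      print(s,tilt,d,manip.solve_ik(p,R))
# hook end pose: hook axes in staple: x=-N, y=ey, z=U. tool tilt a: tool z=cos a*(-U)+sin a*(-N)
g=fromslope(0.03+.068,-.13,.127)
for a in (0,.2,.35,.5,.7,1.):
  for s in (1,-1):
    z=-U*np.cos(a)-N*np.sin(a); y=s*ey; R=np.stack([np.cross(y,z),y,z],1)
    print("hang",a,s,manip.solve_ik(g-z*.066,R))
hp=np.array([.4904,-.3153,.0]); hy=.0842
for a in (0,.2,.35,.5,.7,1.):
  for s in (1,-1):
    hx=Rz(hy)[:,0]; z=np.array([0,0,-1])*np.cos(a)+hx*np.sin(a); y=s*Rz(hy)[:,1]; R=np.stack([np.cross(y,z),y,z],1)
    print("pick",a,s,manip.solve_ik(hp+[0,0,.018]-z*.061,R))
E
```

```text
1 0 0.2 None
1 0 0.3 None
1 0.35 0.2 [-0.572 -0.066  2.118  0.538  0.789 -2.712]
1 0.35 0.3 [-0.714 -0.252  2.022  0.476  1.101 -2.689]
1 0.7 0.2 [-0.291  0.102  1.779  0.098  1.114 -2.142]
1 0.7 0.3 [-0.311  0.001  1.643  0.093  1.351 -2.139]
-1 0 0.2 None
-1 0 0.3 None
-1 0.35 0.2 [-0.572 -0.066  2.118  0.538  0.789  0.429]
-1 0.35 0.3 [-0.714 -0.252  2.022  0.476  1.101  0.453]
-1 0.7 0.2 [-0.291  0.102  1.779  0.098  1.114  1.   ]
-1 0.7 0.3 [-0.311  0.001  1.643  0.093  1.351  1.002]
hang 0 1 [-0.131  0.643  1.376 -0.243  1.78  -1.915]
hang 0 -1 [-0.131  0.643  1.376 -0.243  1.78   1.227]
hang 0.2 1 [-0.165  0.526  1.488 -0.191  1.591 -1.938]
hang 0.2 -1 [-0.165  0.526  1.488 -0.191  1.591  1.203]
hang 0.35 1 [-0.198  0.44   1.579 -0.148  1.441 -1.97 ]
hang 0.35 -1 [-0.198  0.44   1.579 -0.148  1.441  1.172]
hang 0.5 1 [-0.239  0.357  1.675 -0.095  1.286 -2.019]
hang 0.5 -1 [-0.239  0.357  1.675 -0.095  1.286  1.123]
hang 0.7 1 [-0.309  0.257  1.809  0.001  1.074 -2.124]
hang 0.7 -1 [-0.309  0.257  1.809  0.001  1.074  1.018]
hang 1.0 1 [-0.455  0.145  2.018  0.28   0.764 -2.452]
hang 1.0 -1 [-0.455  0.145  2.018  0.28   0.764  0.69 ]
pick 0 1 [-0.69   0.613  1.743 -0.     0.785 -2.345]
pick 0 -1 [-0.69   0.613  1.743 -0.     0.785  0.797]
pick 0.2 1 [-0.786  0.577  1.873  0.281  0.579 -2.668]
pick 0.2 -1 [-0.786  0.577  1.873  0.281  0.579  0.474]
pick 0.35 1 None
pick 0.35 -1 [-0.867  0.575  1.964  0.649  0.48   0.057]
pick 0.5 1 [-0.956  0.6    2.046  1.113  0.479  2.667]
pick 0.5 -1 [-0.956  0.6    2.046  1.113  0.479 -0.475]
pick 0.7 1 [-1.079  0.68   2.135  1.565  0.633  2.092]
pick 0.7 -1 [-1.079  0.68   2.135  1.565  0.633 -1.049]
pick 1.0 1 [-1.248  0.888  2.206  1.779  0.989  1.626]
pick 1.0 -1 [-1.248  0.888  2.206  1.779  0.989 -1.516]
```

Run:
```python
from h import *
from workcell import manip
R=slope_tool(1,.698)
p=fromslope(0.03,-.09,.13)-R[:,2]*.24
manip.move_to(p,R)
w=manip.grab_frame("wrist"); cv2.imwrite("pics/w1.png",w["frame"][:,:,::-1])
import pickle;pickle.dump(cam(w),open("w1.pkl","wb"));print(manip.get_obs()["clock"])
```

```text
2.75
```

View pics/w1.png

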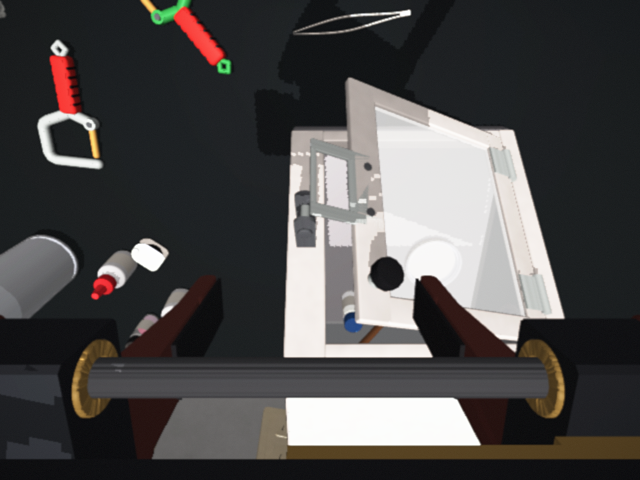

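Run:
```python
import cv2
t=cv2.imread("pics/w1.png")
x,y,w,h,k=270,120,140,140,5.5
cv2.imwrite("pics/w1c.png",cv2.resize(t[y:y+h,x:x+w],None,fx=5,fy=4,interpolation=cv2.INTER_CUBIC))
cv2.imwrite("pics/w1h.png",cv2.resize(t[30:180,20:120],None,fx=4,fy=4,interpolation=cv2.INTER_CUBIC))
```

```text
(no output)
```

View pics/w1c.png

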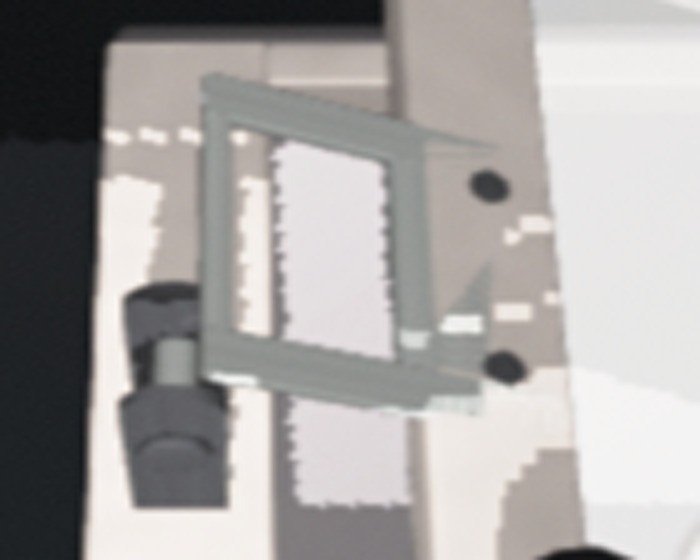

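View pics/w1h.png

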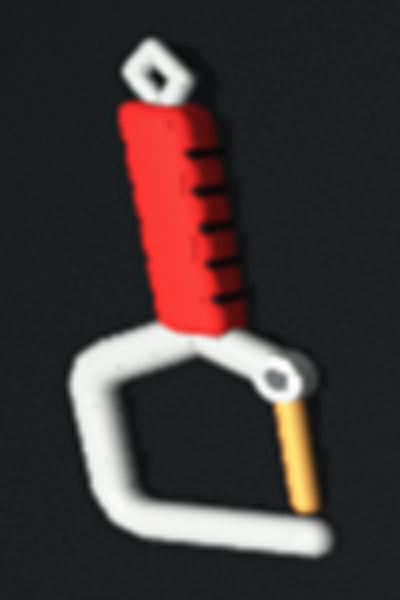

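Run:
```python
from h import *
import pickle; W=pickle.load(open("w1.pkl","rb"))
np.set_printoptions(precision=4,suppress=True)
def cr(x,y): return (270+x/5,120+y/4)
print("cage check: top-front corners", proj(W,fromslope(0,-.12,.2414)),proj(W,fromslope(0,.12,.2414)), "foot",proj(W,fromslope(0,-.12,0)),proj(W,fromslope(0,.12,0)))
obs=[(W,(305.2,204.5),(.004,0,-.0105)),(W,cr(120,402),(.022,-.009,.0135)),(W,cr(228,398),(.022,.009,.0135)),(W,cr(125,303),(.022,-.009,-.0105)),(S,(350.3,254.5),(.01,0,0)),(T,(361.7,272.2),(.012,0,0.003))]
for use in (obs,obs[:4],obs[4:]):
    r=least_squares(lambda q:np.concatenate([proj(c,fromslope(*(q+np.array(l))))-u for c,u,l in use]),[.02,-.1,.125]);print(r.x,r.fun.reshape(-1,2))
# knob
k,e=tri([(S,(328.3,218)),(T,(345.2,270.7)),(W,(386.5,271.5))]);print("knob",toslope(k),e)
# lug slot corners in W: tri with S
for nm,a,b in [("slot lo-right",(400,275),(228,122)),("slot lo left",(376,275),(390,162)),("slot up left",(372,365),(390,358)),("slot up right",(410,365),(228,332))]:
    pass
```

```text
cage check: top-front corners [279.2784 359.9175] [574.0328 360.0354] foot [288.7398 126.8934] [511.4113 127.057 ]
[ 0.021  -0.0996  0.1222] [[ 0.4156  1.2445]
 [-0.263  -0.3017]
 [-0.1047  0.7113]
 [-0.5193 -0.5105]
 [-1.4073  1.0489]
 [ 0.1198  2.4177]]
[ 0.0165 -0.0997  0.1195] [[ 0.4855  1.0597]
 [ 0.0034 -0.7339]
 [-0.1878  0.279 ]
 [-0.2726 -0.5408]]
[ 0.0138 -0.1014  0.1254] [[-0.2225  0.0268]
 [ 0.2555 -0.1014]]
knob [ 0.089  -0.0442  0.1973] [-0.6873 -0.3689 -0.3428  0.0037 -0.2888 -0.0581]
```

Run:
```python
import cv2
t=cv2.imread("pics/w1.png")
cv2.imwrite("pics/w1d.png",cv2.resize(t[290:360,265:365],None,fx=7,fy=7,interpolation=cv2.INTER_CUBIC))
```

```text
(no output)
```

View pics/w1d.png

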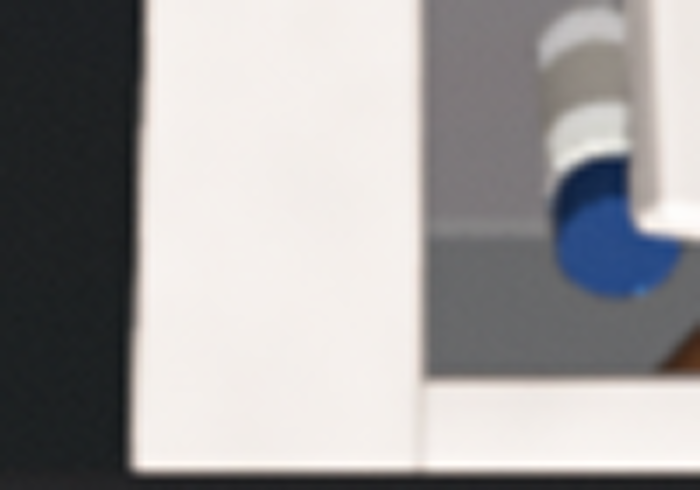

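Run:
```python
from h import *
import pickle; W=pickle.load(open("w1.pkl","rb"))
np.set_printoptions(precision=4,suppress=True)
a,b=.120,.210
cg=[(T,(276.8,209.6),(.13,a,b)),(T,(360.6,199.6),(.13,-a,b)),(T,(281.7,244.4),(.025,a,b)),(T,(365.4,235.1),(.025,-a,b)),(T,(291.7,306),(-.13,a,.025)),
(S,(282,178.3),(.13,a,b)),(S,(369.5,189.3),(.13,-a,b)),(S,(270.5,197.5),(.025,a,b)),(S,(365,208.8),(.025,-a,b)),(S,(255,292.5),(-.13,a,.025)),(S,(350.5,308.8),(-.13,-a,.025)),
(W,(291.4,130),(-.13,-a,.025)),(W,(514,130),(-.13,a,.025))]
def pl(c,u,z):
    f,cx,cy=c["K"]; d=c["R"].T@np.array([(u[0]-cx)/f,(u[1]-cy)/f,1]); o=-c["R"].T@c["t"]; return o+d*(z-o[2])/d[2]
# per-camera planar rigid fit in metres
for nm,C in (("T",T),("S",S),("W",W),("all",None)):
    o=[q for q in cg if C is None or q[0] is C]
    r=least_squares(lambda p:np.concatenate([(Rz(p[2])@np.array(l)+[p[0],p[1],0]-pl(c,u,l[2]))[:2] for c,u,l in o]),[.57,.07,.24]);print(nm,r.x,np.abs(r.fun).max())
# hook in W : crop/4+(20,30)
hw=[(W,(20+200/4,30+325/4),(.029,0,.014)),(W,(20+165/4,30+105/4),(-.029,0,.014)),(W,(20+330/4,30+537/4),(.084,.0315,.008)),(W,(20+280/4,30+378/4),(.038,.020,.012)),(W,(20+90/4,30+425/4),(.06,-.034,.008))]
hk=[(T,(442.5,291.8),(.029,0,.012)),(T,(443.9,309.4),(-.029,0,.012)),(T,(433,274.7),(.084,.0315,.008)),(T,(435.8,288.8),(.038,.020,.012)),
(S,(453.5,332.8),(.029,0,.012)),(S,(450.4,350.6),(-.029,0,.012)),(S,(445,316.9),(.084,.0315,.008)),(S,(444.6,328.5),(.038,.020,.012))]
for nm,C in (("T",T),("S",S),("W",W),("all",None)):
    o=[q for q in hk+hw if C is None or q[0] is C]
    r=least_squares(lambda p:np.concatenate([(Rz(p[2])@np.array(l)+[p[0],p[1],0]-pl(c,u,l[2]))[:2] for c,u,l in o]),[.5,-.3,.08]);print("hook",nm,r.x,np.abs(r.fun).max())
```

```text
T [0.5716 0.0745 0.2446] 0.002538355556675781
S [0.569  0.0739 0.2449] 0.0034832807169672964
W [0.5732 0.0785 0.2443] 0.00033914823573896746
all [0.5706 0.0748 0.2417] 0.004826483943699
hook T [ 0.4912 -0.3156  0.0869] 0.0025322873019615333
hook S [ 0.4895 -0.3155  0.0894] 0.0032840254921494005
hook W [ 0.4903 -0.312   0.0789] 0.0022631697023551833
hook all [ 0.4903 -0.3143  0.0872] 0.004319907520445865
```

```bash
sed -i 's/^cp=.*/cp=np.array([0.5712,0.0757,0.2446]); CR=Rz(cp[2]); CO=np.array([cp[0],cp[1],0])/' h.py
python3 - <<'E'
import h
from h import *
import pickle; W=pickle.load(open("w1.pkl","rb"))
np.set_printoptions(precision=4,suppress=True)
def cr(x,y): return (270+x/5,120+y/4)
P={id(W):(.5732,.0785,.2443),id(S):(.569,.0739,.2449),id(T):(.5716,.0745,.2446)}
def fs(c,q):
    p=P[id(c)]; return np.array([p[0],p[1],0])+Rz(p[2])@(foot+nn*q[0]+up*q[2]+np.array([0,q[1],0]))
obs=[(W,(305.2,204.5),(.004,0,-.0105)),(W,cr(120,402),(.022,-.009,.0135)),(W,cr(228,398),(.022,.009,.0135)),(W,cr(125,303),(.022,-.009,-.0105)),(S,(350.3,254.5),(.01,0,0)),(T,(361.7,272.2),(.012,0,0.003))]
for use in (obs,obs[:4],obs[4:]):
    r=least_squares(lambda q:np.concatenate([proj(c,fs(c,q+np.array(l)))-u for c,u,l in use]),[.02,-.1,.125]);print(r.x,r.fun.reshape(-1,2))
kn=[(S,(328.3,218)),(T,(345.2,270.7)),(W,(386.5,271.5))]
r=least_squares(lambda q:np.concatenate([proj(c,fs(c,q))-u for c,u in kn]),[.02,-.1,.125]);print(r.x,r.fun)
from workcell import manip
R=slope_tool(-1,.35)
def kp(phi,off=0):
    return fromslope(-.004+(.023+off)*np.cos(phi)+.172*np.sin(phi), .1015-.172*np.cos(phi)+(.023+off)*np.sin(phi), .197)
print(manip.solve_ik(kp(.55)-R[:,2]*.08,R),manip.solve_ik(kp(0)-R[:,2]*.08,R),R[:,2])
print(kp(.44),kp(0))
E
```

```text
[ 0.0266 -0.1025  0.1219] [[ 0.6328  1.2875]
 [-0.163  -0.0811]
 [ 0.2463  0.9179]
 [-0.4269 -0.5757]
 [-0.4019  1.6458]
 [ 1.532   3.3571]]
[ 0.019  -0.1029  0.1174] [[ 0.4874  1.0579]
 [ 0.0068 -0.7284]
 [-0.184   0.2706]
 [-0.2818 -0.5361]]
[ 0.0158 -0.1011  0.1264] [[-0.3253  0.0393]
 [ 0.374  -0.1485]]
[ 0.091  -0.047   0.1953] [0.2299 0.9717 0.8841 0.6193 0.2948 0.3845]
[-0.2946 -0.039   2.0996  0.4271  0.6671  0.7491] [-0.2895  0.1698  2.0457  0.5294  0.5273  0.6291] [ 0.4843  0.1209 -0.8665]
[0.5117 0.0152 0.2338] [0.5709 0.003  0.1881]
```

```bash
python3 - <<'E'
from h import *
from workcell import manip
np.set_printoptions(precision=3,suppress=True)
R=slope_tool(-1,.35)
def kp(phi,off=0):
    return fromslope(-.004+(.023+off)*np.cos(phi)+.172*np.sin(phi), .1015-.172*np.cos(phi)+(.023+off)*np.sin(phi), .196)
manip.grasp(10)
manip.move_to(kp(.60,.01)-R[:,2]*.08,R)
o=manip.get_obs();f0=o["contact_force"];print(o["clock"],f0,o["grip_width"])
for phi in [.5,.4,.3,.2,.1,.05]:
    manip.move_straight(kp(phi)-R[:,2]*.08,.12)
    o=manip.get_obs();print(phi,o["clock"],o["contact_force"]-f0)
for n in ("scene","top"):
    w=manip.grab_frame(n); cv2.imwrite(f"pics/{n}1.png",w["frame"][:,:,::-1])
E
python3 - <<'E'
import cv2
s=cv2.imread("pics/scene1.png");t=cv2.imread("pics/top1.png")
a=cv2.resize(s[170:315,240:380],(390,400),interpolation=cv2.INTER_CUBIC);b=cv2.resize(t[190:320,265:385],(380,400),interpolation=cv2.INTER_CUBIC)
cv2.imwrite("pics/door1.png",cv2.hconcat([a,b]))
E
```

```text
6.55 [-0.121  0.111  1.152] 0.008545540817839413
0.5 6.925 [-0.006 -0.131 -1.316]
0.4 7.2167 [-0.117 -0.35  -0.88 ]
0.3 7.5083 [-0.285  0.144 -1.468]
0.2 7.8 [-0.298 -0.206 -1.589]
0.1 8.0917 [-0.154  1.309 -0.867]
0.05 8.3417 [-0.102 -0.096 -1.744]
```

View pics/door1.png

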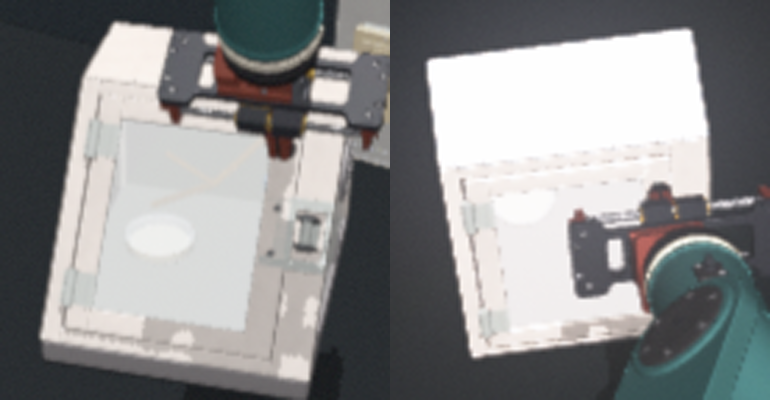

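Run:
```python
from h import *
from workcell import manip
np.set_printoptions(precision=3,suppress=True)
R=slope_tool(-1,.35)
def kp(phi,off=0):
    return fromslope(-.004+(.023+off)*np.cos(phi)+.172*np.sin(phi), .1015-.172*np.cos(phi)+(.023+off)*np.sin(phi), .196)
for phi in [.03,.01,-.005,-.02,-.035,-.05,-.065,-.08]:
    manip.move_straight(kp(phi)-R[:,2]*.08,.06)
    o=manip.get_obs();F=o["contact_force"]@N;print(phi,o["clock"],round(F,2),o["contact_force"])
    if F>9: break
print("tip d",toslope(o["eef_pos"]+R[:,2]*.08))
```

```text
0.03 8.6917 10.86 [-6.373 -1.332  9.141]
tip d [ 0.025 -0.069  0.196]
```

Run:
```python
from h import *
from workcell import manip
np.set_printoptions(precision=3,suppress=True)
R=slope_tool(-1,.35)
p=manip.get_obs()["eef_pos"]
for k in range(1,4):
    manip.move_straight(p-N*.002*k,.03)
    o=manip.get_obs();F=o["contact_force"]@N;print(k,o["clock"],round(F,2),toslope(o["eef_pos"]+R[:,2]*.08))
    if F>22: break
manip.hold(.2)
manip.move_straight(o["eef_pos"]+N*.06,.2)
# view pose of the staple, s=-1 
Rv=slope_tool(1,.698)
pv=fromslope(0.03,-.09,.13)-Rv[:,2]*.17 
manip.open()
manip.move_to(pv+Rv[:,0]*0.0,Rv)
w=manip.grab_frame("wrist"); cv2.imwrite("pics/w2.png",w["frame"][:,:,::-1])
s=manip.grab_frame("scene"); cv2.imwrite("pics/scene2.png",s["frame"][:,:,::-1])
import pickle;pickle.dump(cam(w),open("w2.pkl","wb"));print(manip.get_obs()["clock"])
a=cv2.resize(s["frame"][170:315,240:380,::-1],(560,580),interpolation=cv2.INTER_CUBIC);cv2.imwrite("pics/scene2c.png",a)
```

```text
1 8.9417 27.1 [ 0.024 -0.069  0.196]
13.4167
```

View pics/w2.png

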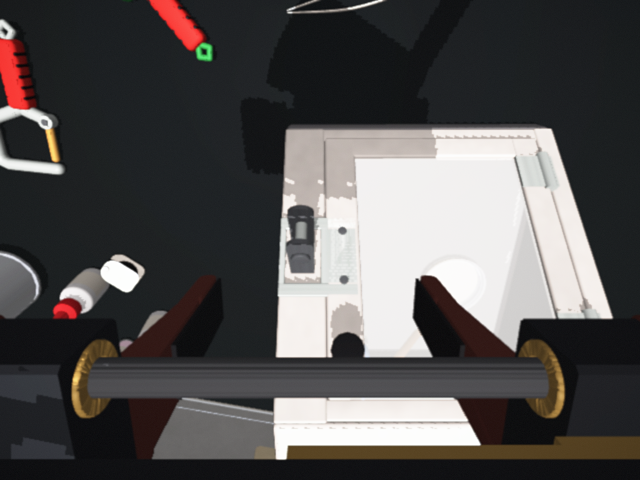

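View pics/scene2c.png

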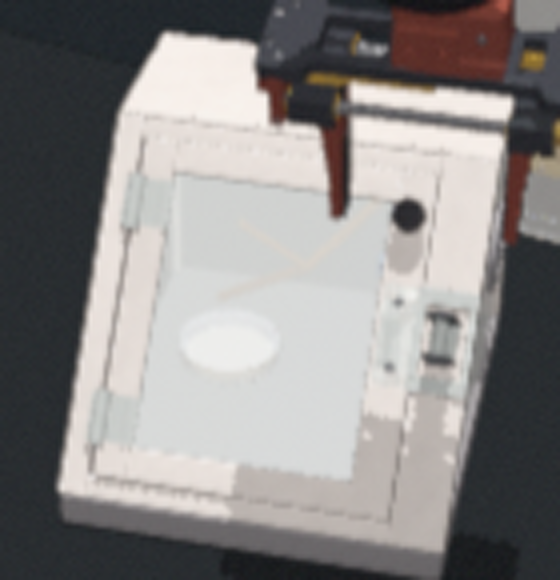

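Run:
```python
import cv2
t=cv2.imread("pics/w2.png")
cv2.imwrite("pics/w2c.png",cv2.resize(t[190:300,270:360],None,fx=6,fy=5,interpolation=cv2.INTER_CUBIC))
cv2.imwrite("pics/w2d.png",cv2.resize(t[110:160,270:370],None,fx=6,fy=6,interpolation=cv2.INTER_CUBIC))
```

```text
(no output)
```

View pics/w2c.png

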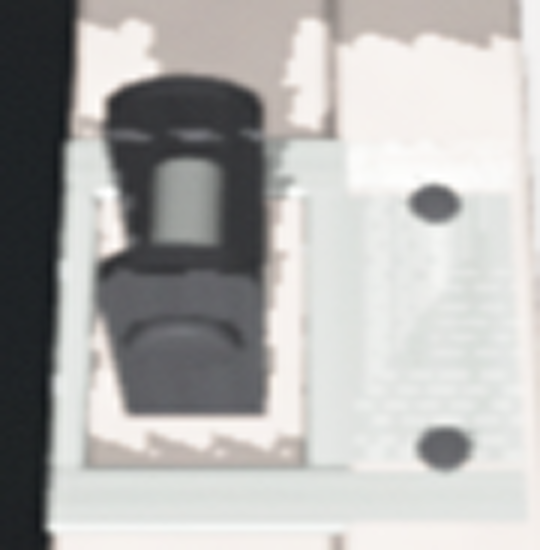

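View pics/w2d.png

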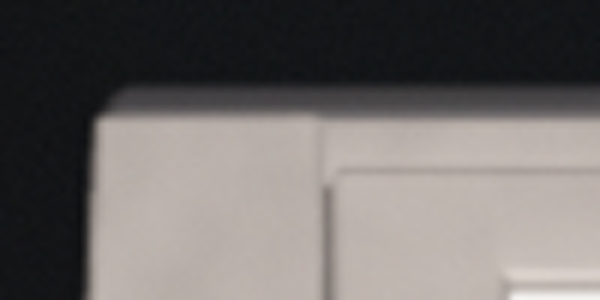

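Run:
```python
from h import *
import pickle; W=pickle.load(open("w2.pkl","rb"))
np.set_printoptions(precision=4,suppress=True)
def pl(c,u,z):
    f,cx,cy=c["K"]; d=c["R"].T@np.array([(u[0]-cx)/f,(u[1]-cy)/f,1]); o=-c["R"].T@c["t"]; return o+d*(z-o[2])/d[2]
o=[(W,(285.8,129.2),(-.13,-.12,.025)),(W,(550,129),(-.13,.12,.025))]
r=least_squares(lambda p:np.concatenate([(Rz(p[2])@np.array(l)+[p[0],p[1],0]-pl(c,u,l[2]))[:2] for c,u,l in o]),[.57,.07,.24]);print("cage W2",r.x,r.fun)
P=r.x
def fs(q): return np.array([P[0],P[1],0])+Rz(P[2])@(foot+nn*q[0]+up*q[2]+np.array([0,q[1],0]))
print("top-front pred",proj(W,fs((0,-.12,.2414))),proj(W,fs((0,.12,.2414))))
c=lambda x,y:np.array((270+x/6,190+y/5))
t=.0035
obs=[(c(187,160),(.004,0,-.0105)),(c(97,272),(.022,-.009,.0105+t)),(c(265,268),(.022,.009,.0105+t)),
(c(85,466),(-.0245,-.013,.022)),(c(305,466),(-.0245,.013,.022)),(c(95,192),(-.0245,-.013,-.022)),(c(305,194),(-.0245,.013,-.022))]
for use in (obs,obs[:3],obs[3:]):
    r=least_squares(lambda q:np.concatenate([proj(W,fs(q+np.array(l)))-u for u,l in use]),[.02,-.1,.125]);print(r.x,r.fun.reshape(-1,2))
```

```text
cage W2 [0.5738 0.0779 0.2449] [ 0.0001 -0.0005 -0.0001  0.0005]
top-front pred [272.1345 425.9801] [646.5194 425.7396]
[ 0.0385 -0.1015  0.1277] [[ 0.5384  1.1498]
 [-1.1297  1.2088]
 [ 0.5616  1.9877]
 [-0.0498 -0.7754]
 [ 0.0053 -0.801 ]
 [ 0.3826 -1.5824]
 [-0.229  -2.0071]]
[ 0.0298 -0.1019  0.1227] [[ 0.5168  0.3865]
 [-0.4667 -0.5639]
 [ 0.0011  0.2158]]
[ 0.035  -0.1017  0.1273] [[ 0.1532  0.2221]
 [-0.24    0.1968]
 [ 0.5489 -0.0113]
 [-0.4562 -0.4357]]
```

Run:
```python
from h import *
import pickle; W=pickle.load(open("w2.pkl","rb"));W1=pickle.load(open("w1.pkl","rb"))
np.set_printoptions(precision=4,suppress=True)
P={id(W):(.5738,.0779,.2449),id(W1):(.5732,.0785,.2443),id(S):(.569,.0739,.2449),id(T):(.5716,.0745,.2446)}
def fs(c,q):
    p=P[id(c)]; return np.array([p[0],p[1],0])+Rz(p[2])@(foot+nn*q[0]+up*q[2]+np.array([0,q[1],0]))
def cr(x,y): return (270+x/5,120+y/4)
c=lambda x,y:np.array((270+x/6,190+y/5))
t=.0035
o2=[(c(187,160),(.004,0,-.0105)),(c(97,272),(.022,-.009,.0105+t)),(c(265,268),(.022,.009,.0105+t))]
sl=[(c(85,466),(-.0245,-.013,.022)),(c(305,466),(-.0245,.013,.022)),(c(95,192),(-.0245,-.013,-.022)),(c(305,194),(-.0245,.013,-.022))]
o1=[((305.2,204.5),(.004,0,-.0105)),(cr(120,402),(.022,-.009,.0135)),(cr(228,398),(.022,.009,.0135)),(cr(125,303),(.022,-.009,-.0105))]
# scene: slot lug outer corners in scene2c: crop/4+(240,170)
ss=[((350.3,254.5),(.005,0,0))]
tt=[((361.7,272.2),(.005,0,0.003))]
for nm,C,ob in (("w2",W,o2),("slot",W,sl),("w1",W1,o1),("S",S,ss),("T",T,tt)):
  for d in (.027,.030):
    r=least_squares(lambda q:np.concatenate([proj(C,fs(C,np.array([d,q[0],q[1]])+np.array(l)))-u for u,l in ob]),[-.1,.125]);print(nm,d,r.x,np.abs(r.fun).max())
    # world
    print("   world",fs(C,np.array([d,*r.x])), "in my slope coords",toslope(fs(C,np.array([d,*r.x]))))
```

```text
w2 0.027 [-0.1021  0.1213] 0.6401019258046858
   world [ 0.528  -0.0388  0.1353] in my slope coords [ 0.0246 -0.1006  0.1233]
w2 0.03 [-0.102   0.1227] 0.5598384818495674
   world [ 0.5266 -0.039   0.1383] in my slope coords [ 0.0276 -0.1005  0.1247]
slot 0.027 [-0.102   0.1241] 1.020659800093199
   world [ 0.5297 -0.0383  0.1374] in my slope coords [ 0.0246 -0.1005  0.1261]
slot 0.03 [-0.1019  0.1253] 0.8468846438922242
   world [ 0.5282 -0.0385  0.1403] in my slope coords [ 0.0276 -0.1004  0.1273]
w1 0.027 [-0.1025  0.1218] 0.9737515114858013
   world [ 0.5278 -0.0385  0.1357] in my slope coords [ 0.025  -0.1003  0.1235]
w1 0.03 [-0.1024  0.1235] 1.1450296567340956
   world [ 0.5265 -0.0387  0.1389] in my slope coords [ 0.028  -0.1001  0.1251]
S 0.027 [-0.1024  0.1262] 1.1311840353300795e-11
   world [ 0.5263 -0.0424  0.139 ] in my slope coords [ 0.0289 -0.1037  0.1245]
S 0.03 [-0.1027  0.126 ] 5.684341886080802e-14
   world [ 0.5241 -0.0432  0.1408] in my slope coords [ 0.0319 -0.1039  0.1244]
T 0.027 [-0.0993  0.1297] 5.684341886080802e-14
   world [ 0.5303 -0.0382  0.1417] in my slope coords [ 0.0269 -0.1006  0.1298]
T 0.03 [-0.0988  0.1324] 5.684341886080802e-14
   world [ 0.5296 -0.0378  0.1457] in my slope coords [ 0.0299 -0.1001  0.1324]
```

```bash
cat >> h.py <<'E'
A=.3; L=.0765
HP=np.array([.4903,-.3145,.008]); HY=.086
def hooktool(Rh,s=-1): # hook axes -> tool orientation
    z=-Rh[:,2]*np.cos(A)+Rh[:,0]*np.sin(A); y=s*Rh[:,1]; return np.stack([np.cross(y,z),y,z],1)
def tcp_for(hookorigin_mid,Rh): # point: hook (0,0,8mm)
    return hookorigin_mid-hooktool(Rh)[:,2]*L
RS=np.stack([-N,ey,U],1)  # hook axes at the staple
E
python3 - <<'E'
from h import *
from workcell import manip
np.set_printoptions(precision=3,suppress=True)
Rh=Rz(HY);R=hooktool(Rh);p=tcp_for(HP,Rh)
o=manip.get_obs();print(manip.solve_ik(p,R),manip.solve_ik(p-R[:,2]*.1,R))
manip.move_straight(o["eef_pos"]+[-.06,-.04,.05],.25)
manip.move_to(p-R[:,2]*.10,R)
w=manip.grab_frame("wrist"); cv2.imwrite("pics/w3.png",w["frame"][:,:,::-1])
import pickle;pickle.dump(cam(w),open("w3.pkl","wb"));print(manip.get_obs()["clock"],manip.get_obs()["joint_pos"])
E
```

```text
[-0.846  0.561  1.941  0.505  0.512  0.211] [-0.896  0.373  1.921  0.384  0.715  0.314]
16.1583 [-0.895  0.373  1.921  0.384  0.715  0.313]
```

View pics/w3.png

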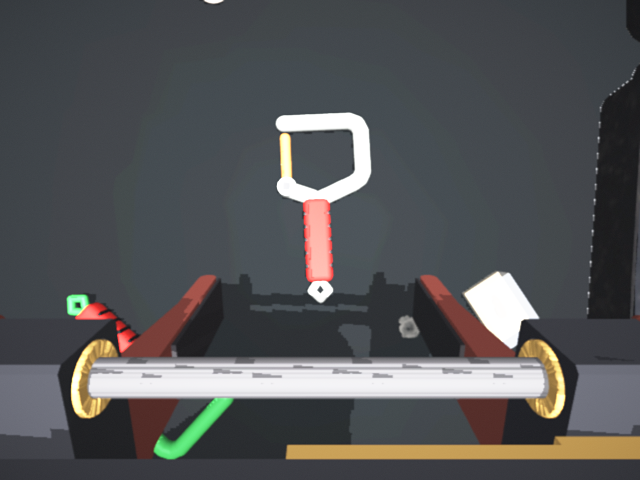

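Run:
```python
from h import *
import pickle; W=pickle.load(open("w3.pkl","rb"))
np.set_printoptions(precision=4,suppress=True)
for l in [(.029,0,.014),(-.029,0,.014),(.084,.0315,.008),(.038,.02,.012)]:
    print(proj(W,Rz(HY)@np.array(l)+[HP[0],HP[1],0]))
obs=[(W,(316.5,200),(.029,0,.014)),(W,(320,282),(-.029,0,.014)),(W,(276,124),(.084,.0315,.008)),(W,(286,186),(.038,.02,.012))]
print(fitplanar(obs,[.49,-.31,.08]))
```

```text
[319.1162 199.0789]
[319.0162 283.2773]
[274.8818 123.1332]
[290.4237 186.5703]
(array([ 0.4903, -0.3138,  0.091 ]), array([ 1.3702, -1.0376, -1.8135,  1.1587, -2.718 , -0.7584,  3.1235,
        0.5986]))
```

```bash
sed -i 's/^HP=.*/HP=np.array([.4903,-.3140,.008]); HY=.115/' h.py
python3 - <<'E'
from h import *
from workcell import manip
np.set_printoptions(precision=3,suppress=True)
Rh=Rz(HY);R=hooktool(Rh);p=tcp_for(HP,Rh)
manip.move_straight(p-R[:,2]*.01,.15,R)
print(manip.get_obs()["contact_force"])
manip.move_straight(p,.04)
print(manip.get_obs()["contact_force"])
manip.grasp(45)
o=manip.get_obs();print(o["grip_width"]*88,o["contact_force"],o["clock"])
manip.move_straight(p+[0,0,.10],.15)
w=manip.grab_frame("wrist"); cv2.imwrite("pics/w4.png",w["frame"][:,:,::-1])
import pickle;pickle.dump(cam(w),open("w4.pkl","wb"));o=manip.get_obs();print(o["contact_force"],o["moment"],o["clock"])
E
```

```text
[-0.106  0.102 -0.111]
[ 0.059 -0.468  0.535]
17.602079663834186 [-1.311 -0.442  0.612] 18.3833
[-0.552 -0.424 -2.43 ] [-0.032  0.431  0.01 ] 19.25
```

View pics/w4.png

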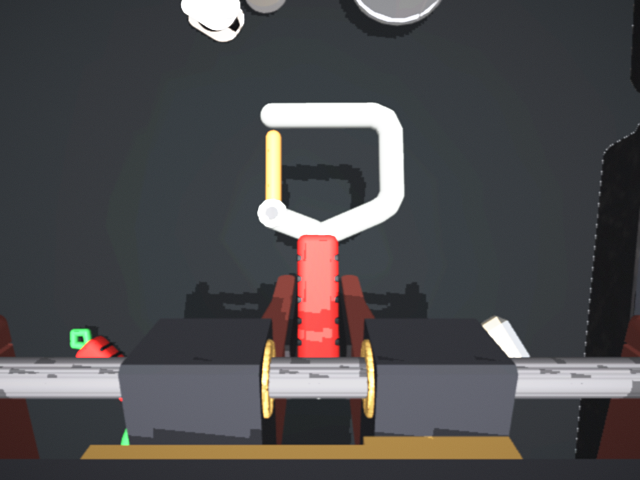

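Run:
```python
from h import *
from workcell import manip
import pickle; W=pickle.load(open("w4.pkl","rb"))
np.set_printoptions(precision=4,suppress=True)
o=manip.get_obs();Rt=o["orientation"];c=o["eef_pos"]
Q=c+Rt[:,2]*L
Rh=Rz(HY)
loc=np.array([(.029,0,.008),(.084,.0315,0),(.038,.02,.004),(.06,-.034,0)])
px=np.array([(318,236),(261,114.5),(271,212),(391,155)])
print(proj(W,Q+loc@Rh.T))
# fit pitch, dx, yaw (wrist cam bias aside)
from scipy.spatial.transform import Rotation as Ro
def fn(q):
    R=Rh@Ro.from_euler('yz',q[:2]).as_matrix(); return np.concatenate([(proj(W,Q+Rh@np.array([q[2],q[3],0])+loc@R.T)-px).ravel(),np.array([q[1],q[3]*1000-0])*.5])
r=least_squares(fn,[0,0,0,0]);print(r.x,r.fun)
```

```text
[[318.6004 235.8981]
 [250.1606 117.155 ]
 [273.7572 216.0827]
 [392.8064 169.0028]]
[ 0.0231  0.0009  0.0025 -0.0006] [ 1.9155 -6.2062 -8.9358 -1.131   4.2704 -1.4823  2.3748  9.2015  0.0004
 -0.3   ]
```

```bash
cat >> h.py <<'E'
BAR=np.array([.029,-.1025,.125]); XB=.0665
def hook_at(dy,out=0,ds=0): # hook mid-handle position with bar at hook y=-dy ... dy = hook y minus bar y
    return fromslope(BAR[0]+XB+out,BAR[1]+dy,BAR[2]+ds)
E
python3 - <<'E'
from h import *
from workcell import manip
np.set_printoptions(precision=3,suppress=True)
R=hooktool(RS)
for a in ((-.06,.1),(-.06,0),(.016,0)):print(manip.solve_ik(tcp_for(hook_at(*a),RS),R))
o=manip.get_obs();manip.move_straight(o["eef_pos"]+[-.02,0.03,.07],.25)
manip.move_to(tcp_for(hook_at(-.06,.10),RS),R)
manip.move_straight(tcp_for(hook_at(-.06,.0),RS),.12)
manip.hold(.2)
w=manip.grab_frame("wrist"); cv2.imwrite("pics/w5.png",w["frame"][:,:,::-1])
import pickle;pickle.dump(cam(w),open("w5.pkl","wb"))
s=manip.grab_frame("scene"); cv2.imwrite("pics/scene5.png",s["frame"][:,:,::-1])
cv2.imwrite("pics/scene5c.png",cv2.resize(s["frame"][190:320,290:430,::-1],None,fx=5,fy=4.5,interpolation=cv2.INTER_CUBIC))
o=manip.get_obs();print(o["contact_force"],o["clock"])
E
```

```text
[-0.29   0.321  1.594 -0.199  1.574  1.071]
[-0.228  0.481  1.505 -0.178  1.514  1.141]
[-0.116  0.451  1.559 -0.138  1.507  1.245]
[ 0.861  0.138 -1.394] 21.7333
```

View pics/w5.png

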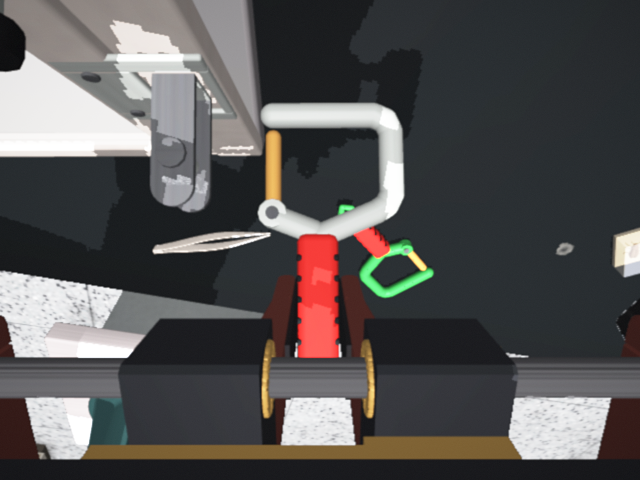

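View pics/scene5c.png

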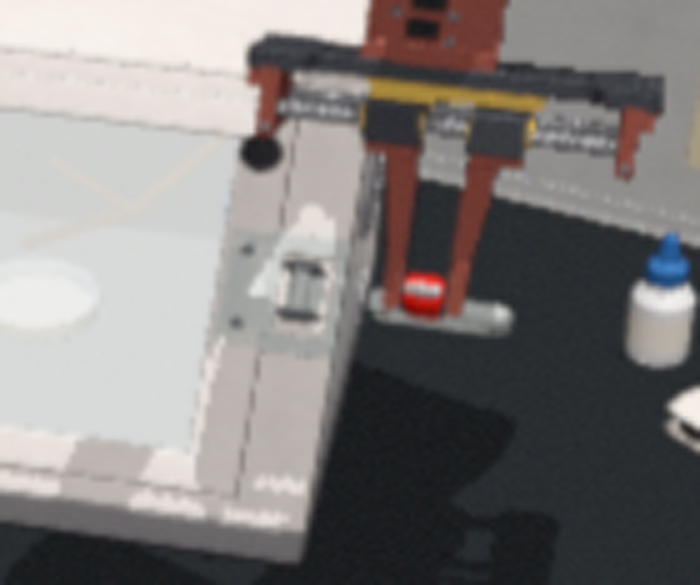

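Run:
```python
import cv2
t=cv2.imread("pics/w5.png");s=cv2.imread("pics/scene5.png")
cv2.imwrite("pics/w5c.png",cv2.resize(t[50:220,120:300],None,fx=4,fy=3.5,interpolation=cv2.INTER_CUBIC))
cv2.imwrite("pics/scene5d.png",cv2.resize(s[230:275,335:400],None,fx=12,fy=12,interpolation=cv2.INTER_CUBIC))
```

```text
(no output)
```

View pics/w5c.png

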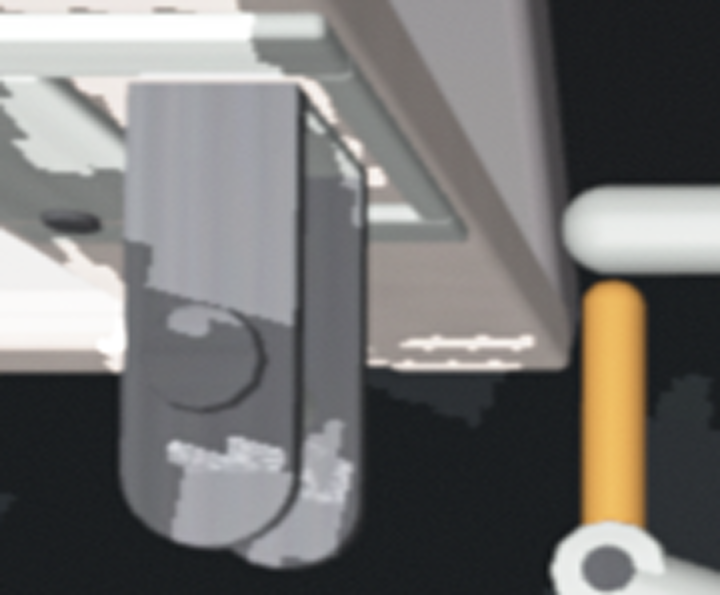

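View pics/scene5d.png

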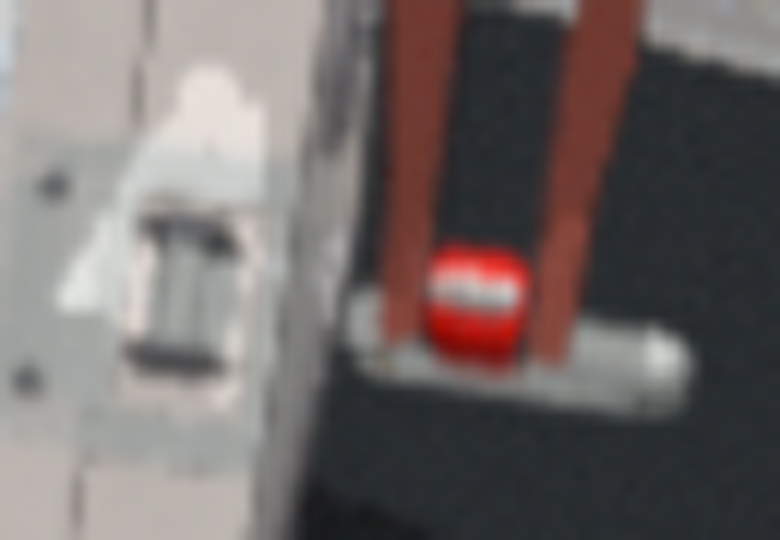

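Run:
```python
from h import *
from workcell import manip
import pickle; W=pickle.load(open("w5.pkl","rb"))
np.set_printoptions(precision=4,suppress=True)
o=manip.get_obs();Q=o["eef_pos"]+o["orientation"][:,2]*L
print("Q slope",toslope(Q)-BAR, "Rerr",np.abs(o["orientation"]-hooktool(RS)).max())
loc=np.array([(.029,0,.008),(.084,.026,0),(.038,.02,.004),(.084,-.01,0)])
print("hook pred W",proj(W,Q+loc@RS.T),"S",proj(S,Q+RS@np.array([.084,.026,0])),"handle rear",proj(S,Q+RS@np.array([-.029,0,0])), "bar S",proj(S,fromslope(*BAR)))
for t in (.003,.004,.005):
  F=[((171.3,152),(0,0,.0105+t),3),((171.3,206.3),(.022,0,.0105+t),3),((192.5,212),(.022,0,-.0105),2),((195,130),(None,-.009,.0105+t),1),((151.2,130),(None,.009,.0105+t),1),((210.75,130),(None,-.009,-.0105),1)]
  def fn(q):
    r=[]
    for u,l,m in F:
        l=[-.01 if l[0] is None else l[0],l[1],l[2]]
        e=proj(W,fromslope(*(q+np.array(l))))-u
        if m&1:r.append(e[0])
        if m&2:r.append(e[1])
    return r
  r=least_squares(fn,BAR);print(t,r.x-BAR,r.fun)
```

```text
Q slope [ 0.0669 -0.0601  0.0003] Rerr 0.0005905444996466835
hook pred W [[319.0287 234.0754]
 [262.2553 115.177 ]
 [274.0039 214.2853]
 [340.6956 115.1596]] S [364.7177 256.8534] handle rear [373.9336 254.9704] bar S [350.0022 254.3917]
0.003 [ 0.0049 -0.0002  0.0057] [ 0.8839  0.2023  0.241  -0.3102  0.1256 -0.4912 -0.7611  0.1431]
0.004 [0.0048 0.0002 0.0038] [ 0.8102  0.3275  0.1704 -0.4756  0.1735 -0.6849 -0.7177  0.4858]
0.005 [0.0046 0.0005 0.002 ] [ 0.7388  0.4534  0.1021 -0.6398  0.2197 -0.876  -0.6723  0.8213]
```

Run:
```python
from h import *
import pickle; W=pickle.load(open("w5.pkl","rb"))
np.set_printoptions(precision=4,suppress=True)
b=proj(S,fromslope(*BAR))
for i in range(3):
    e=np.zeros(3);e[i]=.005;print(proj(S,fromslope(*(BAR+e)))-b, proj(W,fromslope(*(BAR+e)))-proj(W,fromslope(*BAR)))
```

```text
[-0.1698 -0.1568] [-0.1152 10.8373]
[-2.0919 -0.3026] [-10.9141   0.0028]
[ 0.3105 -2.0912] [-3.8093 -2.9199]
```

```bash
sed -i 's/^BAR=.*/BAR=np.array([.0327,-.1025,.127]); XB=.067/' h.py
python3 - <<'E'
from h import *
from workcell import manip
np.set_printoptions(precision=2,suppress=True)
R=hooktool(RS)
manip.move_straight(tcp_for(hook_at(-.06),RS),.05,R)
manip.hold(.1)
f0=manip.get_obs()["contact_force"]
M=np.stack([N,ey,U])
for dy in (-.045,-.037,-.033,-.029,-.025):
    manip.move_straight(tcp_for(hook_at(dy),RS),.05)
    o=manip.get_obs();f=M@(o["contact_force"]-f0);print(dy,round(o["clock"],2),f,toslope(o["eef_pos"]+o["orientation"][:,2]*L)-BAR)
    if np.abs(f).max()>7: break
w=manip.grab_frame("wrist"); cv2.imwrite("pics/w6.png",w["frame"][:,:,::-1])
E
```

```text
-0.045 22.53 [-0.41 -0.06  0.67] [ 0.07 -0.04 -0.  ]
-0.037 22.84 [ 0.43  0.74 -0.14] [ 0.07 -0.04  0.  ]
-0.033 23.09 [-0.62 -0.59  0.53] [ 0.07 -0.03 -0.  ]
-0.029 23.34 [ 0.22  0.45 -0.38] [ 0.07 -0.03 -0.  ]
-0.025 23.59 [-0.8  -1.63  0.45] [ 0.07 -0.03  0.  ]
```

View pics/w6.png

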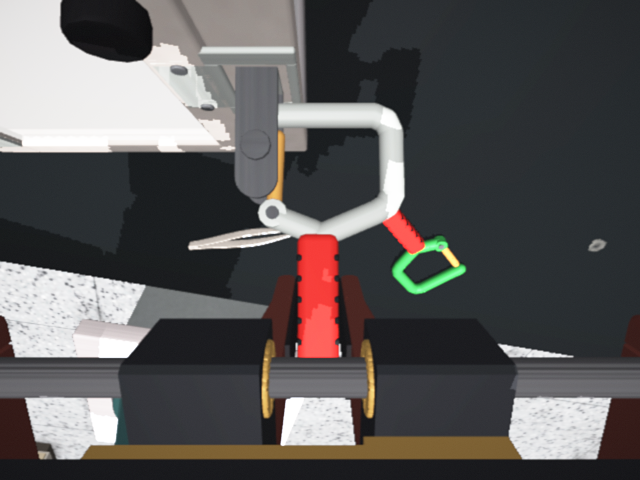

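Run:
```python
from h import *
from workcell import manip
np.set_printoptions(precision=2,suppress=True)
M=np.stack([N,ey,U])
f0=np.array([0.861,0.138,-1.394])
for dy in (-.021,-.017,-.013,-.009,-.005,-.001,.003,.007,.010,.013,.015):
    manip.move_straight(tcp_for(hook_at(dy),RS),.05)
    o=manip.get_obs();f=M@(o["contact_force"]-f0);print(dy,round(o["clock"],2),f,(toslope(o["eef_pos"]+o["orientation"][:,2]*L)-BAR)*1e3)
    if np.abs(f).max()>9: break
w=manip.grab_frame("wrist"); cv2.imwrite("pics/w7.png",w["frame"][:,:,::-1])
```

```text
-0.021 23.89 [ 1.4  -1.53 -0.55] [ 67.03 -20.98   0.07]
-0.017 24.14 [ 0.17 -2.82 -0.74] [ 66.95 -16.91   0.11]
-0.013 24.39 [ 2.75 -2.92 -0.32] [ 67.12 -12.8    0.05]
-0.009 24.64 [ 2.34 -2.54 -0.28] [67.3  -8.64 -0.11]
-0.005 24.89 [ 2.81 -1.85  0.44] [67.32 -4.52 -0.13]
-0.001 25.14 [ 3.05 -0.88  0.66] [67.29 -0.45 -0.18]
0.003 25.39 [ 3.59 -0.71  0.52] [67.26  3.57 -0.15]
0.007 25.64 [5.03 1.12 0.93] [67.47  7.97 -0.29]
0.01 25.89 [5.57 2.42 0.5 ] [67.43 10.87 -0.27]
0.013 26.14 [-1.17 -0.36 -0.26] [66.21 12.95  0.27]
0.015 26.39 [ 0.33  0.4  -0.73] [66.75 15.02  0.08]
```

View pics/w7.png

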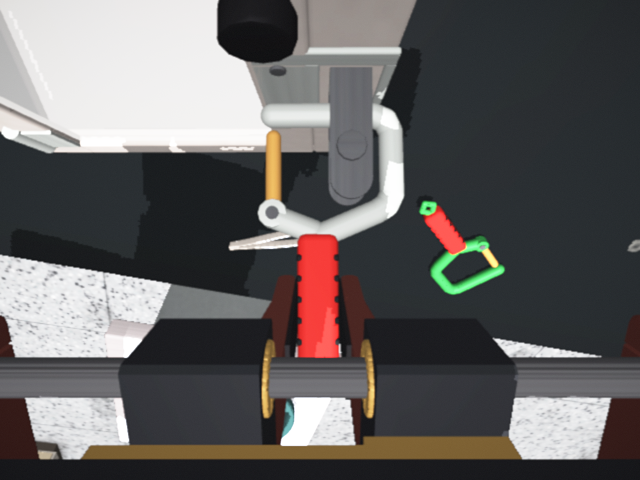

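Run:
```python
from h import *
from workcell import manip
np.set_printoptions(precision=2,suppress=True)
manip.open()
o=manip.get_obs();print(o["clock"],o["contact_force"])
w=manip.grab_frame("wrist"); cv2.imwrite("pics/w8.png",w["frame"][:,:,::-1])
s=manip.grab_frame("scene"); cv2.imwrite("pics/scene8c.png",cv2.resize(s["frame"][190:320,290:430,::-1],None,fx=5,fy=4.5,interpolation=cv2.INTER_CUBIC))
```

```text
27.6 [ 0.19 -0.94  0.1 ]
```

View pics/w8.png

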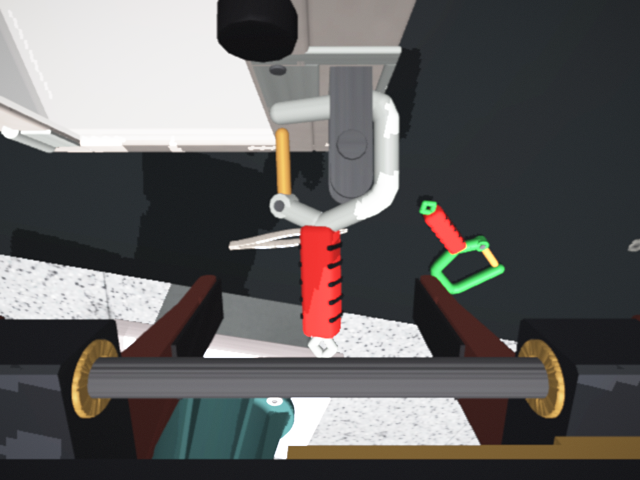

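View pics/scene8c.png

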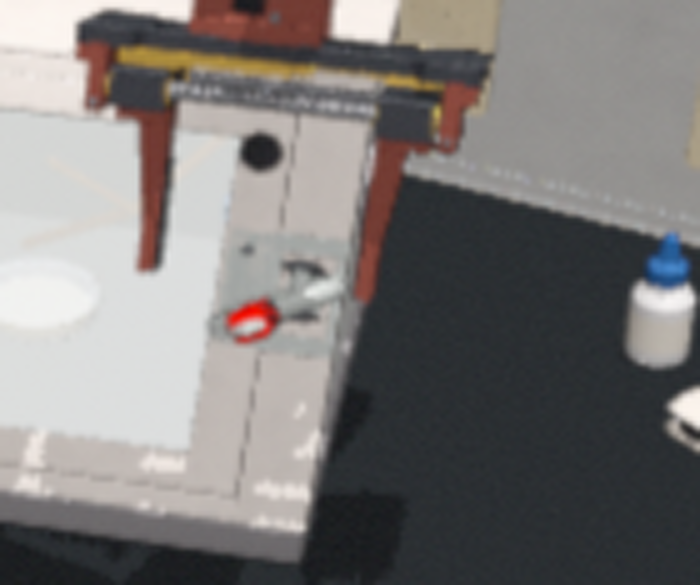

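Run:
```python
from h import *
from workcell import manip
np.set_printoptions(precision=2,suppress=True)
o=manip.get_obs();R=o["orientation"]
manip.move_straight(o["eef_pos"]-R[:,2]*.10,.12)
manip.move_straight(manip.get_obs()["eef_pos"]+[0,0,.10],.2)
manip.hold(.8)
w=manip.grab_frame("wrist"); cv2.imwrite("pics/w9.png",w["frame"][:,:,::-1])
s=manip.grab_frame("scene"); cv2.imwrite("pics/scene9.png",s["frame"][:,:,::-1]); cv2.imwrite("pics/scene9c.png",cv2.resize(s["frame"][190:320,270:410,::-1],None,fx=5,fy=4.5,interpolation=cv2.INTER_CUBIC))
o=manip.get_obs();print(o["clock"],o["contact_force"])
```

```text
30.2333 [-0.77  0.64 -0.31]
```

View pics/w9.png

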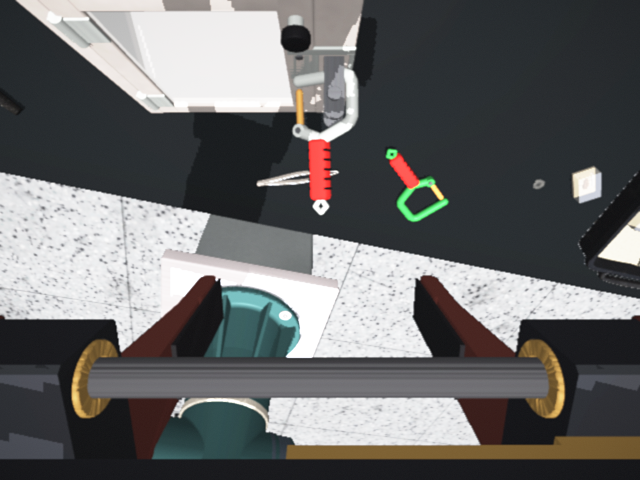

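View pics/scene9c.png

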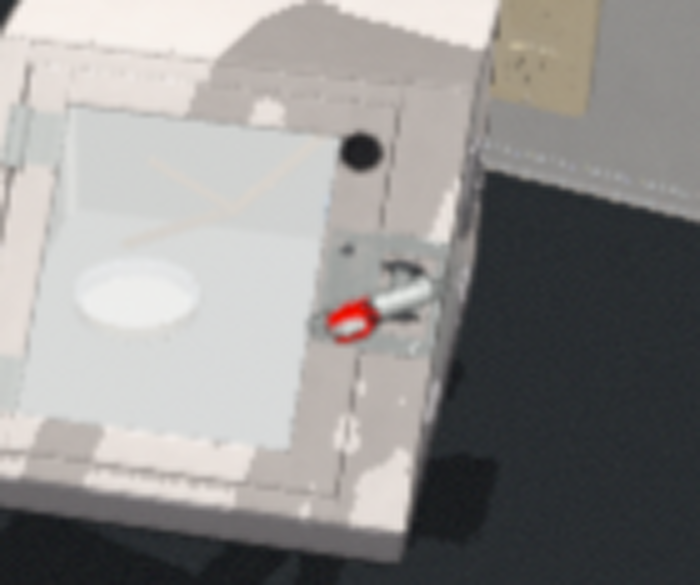

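View pics/scene9.png

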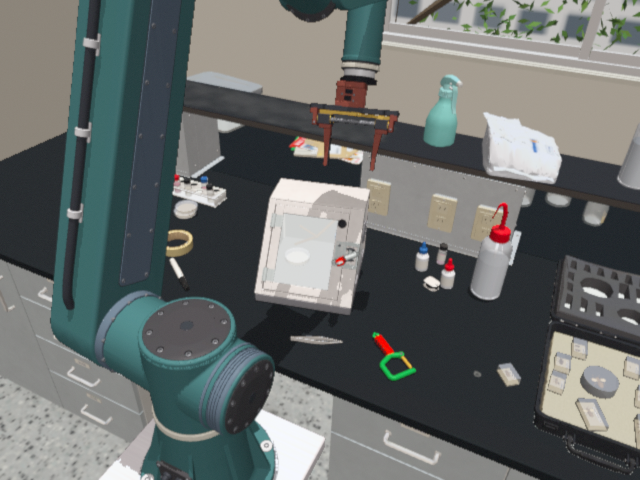

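Door shut (knob at (342,224), door frame flush), hook hanging on the staple at (345,257) with its gate closed, and the bystanders where they were in the first picture.

Run:
```python
from workcell import manip
print(manip.finish_job(), manip.get_obs()["clock"])
```

```text
the job is handed in; nothing more can be done
the job is handed in; nothing more can be done
```

The cage door is shut and the red-handled hook hangs on the staple by itself. I handed the job in at about 30 s of the 58 s allowed.

- **Door:** I pushed it shut by the knob until it met a hard stop at about 27 N. The lug dropped over the staple, and the last pictures show the door still flush.
- **Hook:** I slid it sideways onto the staple with forces of about 6 N at most. The force fell away sharply at about 12 mm past the bar, as expected when the gate flicks shut. The pictures show the gate closed with the bar inside the eye.
- **After letting go:** The hook sagged a little between the cheeks and stayed hanging, and the arm is well clear. In the last scene picture the bystanders and the green look-alike stand where they did at the start.

**Measurements that disagreed:** The wrist camera read about 3–4 mm further left than the two fixed cameras. Estimates of the bar's position differed by about 3–5 mm. I corrected for this from a wrist picture showing the hook and staple together before pushing. No check failed.

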